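Feel along the pipe specimen in its sprung cradle

TASK

A cut pipe specimen lies in the sprung cradle and has to be felt along its top for ridges. Touch it from above close to its end at the tall, wide stop plate and run the fingertips along the middle of its top, in one unbroken stroke, to close to its end at the low lip, pressing lightly all the way so that the cradle stays partly down on its springs but never reaches the bottom of its travel; then lift off. Do not grip, lift or shift the specimen, and leave the two jars and the weighing boat beside it alone.

Things in the scene. Friction and masses are not known exactly. Their poses are not given: they have to be found in the camera images.
- cradle: Aluminium cradle fixed to the bench, turned any way: base plate 90 x 250 x 12 mm, over it on springs a saddle 64 x 240 mm with sloping white blocks under the pipe. Origin: centre of the base's underside; y along the pipe, z up. The saddle carries at -y the tall stop plate (110 mm wide, top 82 mm above the bench, 1 mm below the pipe's top), at +y the low lip (30 mm wide, top 47 mm up).
- saddle (a joint): How far the sprung saddle with the pipe is pressed down, m: 0 = up, as at the start; 0.014 = bottom. It yields from about 1.5 N, reaches the bottom at about 6.5 N and springs back when released. About 6 mm down is a good depth; keep it between 1.5 and 13 mm throughout the stroke.
- specimen: Black pipe, 209 mm long, 45 mm thick, 0.1 kg, loose in the saddle. Origin: centre of its underside, 38 mm above the bench; y along the pipe, stop plate at -y (end at -105 mm), low lip at +y; z up, top line at z = 45 mm. Press on top with shut fingers, within 15 mm of the middle line. Come down and go up over the ends, 70 mm or more from mid length: low over the middle unpressed is a broken stroke.
- specimen_start (a point): Point on the specimen's top line 20 mm from its end at the tall stop plate, where the stroke starts (about 83 mm above the bench).
- specimen_end (a point): Point on the specimen's top line 20 mm from its end at the low lip, where the stroke ends.
- jar_large: Bystander: lidded glass jar, 50 mm in diameter, 78 mm tall, loose beside the cradle. Origin: centre of its underside.
- jar_small: Bystander: lidded glass jar, 41 mm in diameter, 63 mm tall, loose beside the cradle. Origin: centre of its underside.
- boat: Bystander: white weighing boat, 25 x 91 x 10 mm, loose beside the cradle. Origin: centre of its underside.

How it is judged:
By the outcome, as a careful person would: the job done as asked, in the order asked, and still so for the second after the job is handed in, with the robot touching nothing.
It also fails if it takes over 35 s, if anything falls off the work surface, if the arm or the gripper's body presses on something with over 40 N, if the wrist force passes 120 N, or if a joint passes its speed limit or range.

ROBOT

A 7-joint arm with a two-finger parallel gripper is mounted at the origin on a cart in front of the work surface, level with it; the furniture and walls round the work are solid. World frame = base frame: x ahead of the robot, y to its left, z up, the work surface at z = 0. Lengths are in m, angles in rad, forces in N, time in s.
With the tool pointing down it reaches from about 0.35 to 0.775 m from the base axis. Payload 3.1 kg.
Tool frame: the origin (TCP) lies on the mounting face of the last link; the fingertips stand 173 mm ahead of it and the grasp point (between the pads) lies 155 mm ahead of it; x points along the fingers, z is the direction in which the jaws open and shut, and the axes are right-handed (so a half turn about x gives the same grasp; the last joint's range is limited). The gripper opens to 85 mm and grips with 20 to 120 N. Pads are 22 mm wide; open, the fingers measure 114 mm over their backs; the gripper's body (76 mm by 85 mm) begins 54 mm behind the grasp point. The pads swing forward as they close: fully open they stand 13 mm farther back than shut.
Start: joints at [1.257, 0.311, 0.014, 1.512, -0.004, 1.319, -0.027], TCP at [0.148, -0.53, 0.405] pointing down, gripper open.
Joint ranges: [-2.7, 2.7], [-0.3, 1.91], [-1.27, 1.3], [0.12, 2.57], [-1.44, 4.58], [0.2, 2.03], [-3.05, 3.05]. Speed limits (rad/s): [2.79, 2.79, 3.14, 3.14, 3.14, 3.14, 3.14].

INTERFACE

Orientations are given as a unit quaternion [w, x, y, z].
In Python, from bench import * gives the robot as it stands. The module is installed in compiled form; this text tells all that it offers. Calls block until the motion is done:
- movep(position, orientation): joint-space move of the TCP to a pose.
- move_straight(position, attitude=None, max_speed=0.15): straight line of the TCP; attitude=None keeps the orientation; max_speed is the mean speed in m/s.
- move_j(angles): joint-space move.
- command_gripper(opening): finger opening in m; the grip force is fixed at half the most; returns when the fingers have stopped.
- wait(seconds).
- ik(position, orientation): joint angles nearest the present ones, or None.
- read_state(): the state.
- get_image(name): name is "scene" or "top" or "wrist"; returns a dict with "img" (384x512x3 uint8, blue, green, red), "intrinsics" (3x3 intrinsics, pixels), "R" (3x3) and "t" (3): a world point X has camera coordinates R X + t. Camera axes: x right, y down, z forward; pixel columns grow to the right and rows downward; lengths in m; the calibration is good to about 2 mm. A picture is of the moment at which its call begins. There is no depth.
A pose or a line that the arm cannot do raises Unreachable and nothing moves.
- sign_off(): hands the job in, once; it reports no verdict.
Trained networks look in a picture, given as the dict that the camera call returned (one of the last four; its "shot" number tells which), for a name from the list of things; names that differ only in an ending like _2 or _b are one class to them, and where a whole thing is asked for, a point or a joint stands for the part that bears it (a point fixed in the world has none). Each returns a list of dicts, best first, with "conf" (0 to 1); they miss things now and then, are a little off and sometimes report something else, mostly with a low value. They report only what shows in the picture. A call takes as long as a camera call.
- recognise(picture, thing): "position" ([x, y, z] in m, in world coordinates, good to about 4 mm: the middle of the surface that is visible of it).
The state is a dict: "t": time; "joint_positions": joint angles; "qvel": joint speeds; "effort": joint torques, N m; "ee_pos": TCP position; "ee_rot": TCP orientation; "force": force on the tool from outside, world axes, zero at the start; "torque": the same for the moment, N m; "opening": finger opening in m.
Only numpy, scipy, OpenCV 4.12 (cv2) and the standard library are available. Lean on these libraries where they do the work, as an engineer would, in place of code of your own. Each camera call takes 0.05 s, during which the arm holds its last target.

## Working session

There is one attempt and no reset: what is moved stays moved. The work goes in short steps, each a Python script; the robot and the scene stay as the last script left them, time stands still between calls to the robot, and variables do not carry over. Pictures are saved under pics/ and viewed, and the job is handed in when it is done.

```bash
mkdir -p pics; python3 - <<'E'
from bench import *
import cv2
s=read_state();print(s["t"],s["ee_pos"],s["ee_rot"],s["force"],s["opening"])
for n in ["top","scene"]:
    p=get_image(n);cv2.imwrite(f"pics/{n}0.png",p["img"]);print(n,p["intrinsics"].tolist(),p["R"].tolist(),p["t"].tolist())
    for th in ["specimen","specimen_start","specimen_end","cradle","jar_large","jar_small","boat"]:
        print(th,[(d["conf"],[round(float(v),4) for v in d["position"]]) for d in recognise(p,th)[:2]])
E
```

```text
0.0 [ 0.1475872  -0.52950187  0.4036069 ] [ 0.56244495  0.42810316  0.56384784 -0.42715217] [ 0.19206203 -0.44580659 -0.01210896] 0.08539167899321477
top [[353.7037858515403, 0.0, 247.85893612797537], [0.0, 353.7037858515403, 193.71958184754627], [0.0, 0.0, 1.0]] [[-0.007374416599040845, -0.999943459438716, -0.007661325313361734], [-0.998563082213755, 0.007770482494093157, -0.053022546539887444], [0.053079080809574394, 0.007259306271425592, -0.998563925671696]] [0.13304702270424673, 0.5490608615676595, 0.9091783137990431]
specimen [(0.93, [0.5324, 0.0809, 0.0812])]
specimen_start [(0.69, [0.5355, 0.087, 0.0808])]
specimen_end [(0.74, [0.5279, 0.0823, 0.0777])]
cradle [(0.97, [0.5309, 0.0917, 0.0385])]
jar_large [(0.54, [0.4937, 0.1638, 0.0775])]
jar_small [(0.76, [0.6298, 0.068, 0.0672])]
boat [(0.53, [0.5771, -0.0152, 0.0084]), (0.5, [0.6287, 0.0669, 0.0661])]
scene [[409.17540485885684, 0.0, 257.10241160455786], [0.0, 409.17540485885684, 193.08544379877117], [0.0, 0.0, 1.0]] [[-0.8332934324965869, -0.5527948105253746, -0.00632082386018785], [-0.3433183429370543, 0.5264185322122779, -0.7778277729333314], [0.4333065551789074, -0.6459887200251148, -0.6284457039707588]] [0.5487143948979241, 0.21295583459956077, 0.7532091581532253]
specimen [(0.61, [0.5233, 0.0939, 0.0742])]
specimen_start [(0.9, [0.5218, 0.096, 0.075])]
specimen_end [(0.68, [0.521, 0.0961, 0.0737])]
cradle [(0.74, [0.5335, 0.1136, 0.0206])]
jar_large [(0.56, [0.4849, 0.1788, 0.0352])]
jar_small [(0.63, [0.6272, 0.0696, 0.0595])]
boat [(0.48, [0.5736, -0.0162, 0.0073])]
```

View pics/top0.png

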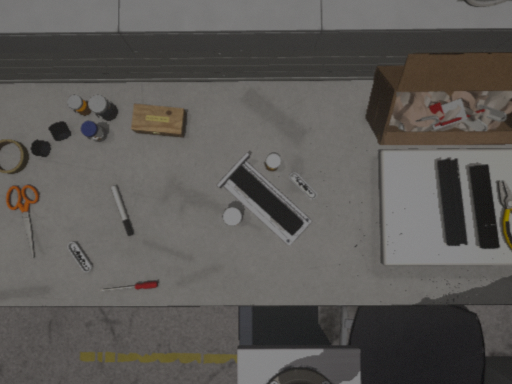

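View pics/scene0.png

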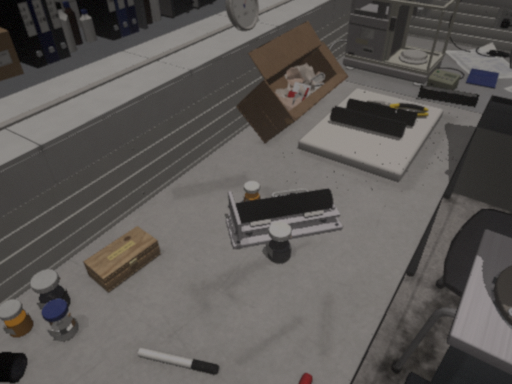

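```bash
python3 - <<'E'
import cv2
i=cv2.imread("pics/top0.png")[130:290,110:310]
cv2.imwrite("pics/topz.png",cv2.resize(i,None,fx=3.7,fy=3.7,interpolation=cv2.INTER_CUBIC))
E
```

```text
(no output)
```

View pics/topz.png

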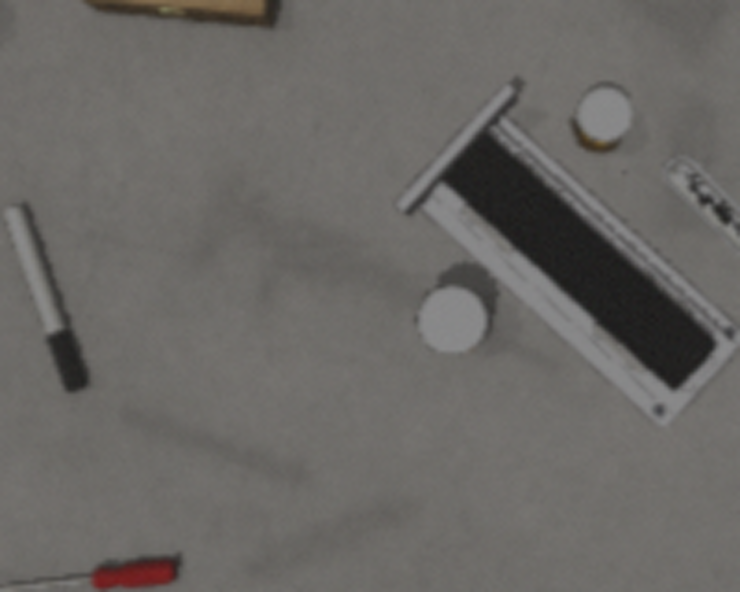

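The top view shows the pipe running from about (237,172) at the stop plate to (300,230) at the lip. The large jar is at (233,214), the small jar at (273,161) and the boat at (303,185). Next I'll measure the axis from the dark silhouette.

```bash
cat > geo.py <<'E'
import numpy as np,cv2
K=np.array([[353.7037858515403,0,247.85893612797537],[0,353.7037858515403,193.71958184754627],[0,0,1]])
R=np.array([[-0.007374416599040845,-0.999943459438716,-0.007661325313361734],[-0.998563082213755,0.007770482494093157,-0.053022546539887444],[0.053079080809574394,0.007259306271425592,-0.998563925671696]])
t=np.array([0.13304702270424673,0.5490608615676595,0.9091783137990431])
def back(u,v,z):
    d=R.T@np.linalg.solve(K,[u,v,1.]);c=-R.T@t
    return c+d*(z-c[2])/d[2]
E
python3 - <<'E'
from geo import *
i=cv2.imread("pics/top0.png");g=cv2.cvtColor(i,cv2.COLOR_BGR2GRAY)
m=(g<60).astype(np.uint8);m[:150]=0;m[245:]=0;m[:,:225]=0;m[:,315:]=0
n,l,st,c=cv2.connectedComponentsWithStats(m)
k=1+np.argmax(st[1:,4]);print(st[k])
pts=np.argwhere(l==k)[:,::-1].astype(np.float32)
r=cv2.minAreaRect(pts);b=cv2.boxPoints(r);print(r)
for z in (.0605,.07,.083):
    q=np.array([back(*p,z) for p in b]);print(z,q.round(4).tolist(),[np.linalg.norm(q[j]-q[j-1]).round(4) for j in range(4)],q.mean(0).round(4))
for e in [(222,187),(249,154)]: print("plate",back(*e,.082))
o=i.copy();cv2.drawContours(o,[np.int32(b)],0,(0,0,255),1);cv2.imwrite("pics/ov.png",cv2.resize(o[130:260,200:330],None,fx=4,fy=4))
E
```

```text
[ 229  164   74   71 1522]
((266.0535888671875, 199.79513549804688), (85.63238525390625, 18.425029754638672), 42.83891677856445)
0.0605 [[0.5886, 0.1768, 0.0605], [0.6222, 0.1453, 0.0605], [0.4762, -0.0089, 0.0605], [0.4432, 0.0224, 0.0605]] [np.float64(0.212), np.float64(0.046), np.float64(0.2124), np.float64(0.0455)] [0.5326 0.0839 0.0605]
0.07 [[0.5877, 0.1762, 0.07], [0.6209, 0.1451, 0.07], [0.4765, -0.0075, 0.07], [0.4438, 0.0235, 0.07]] [np.float64(0.2097), np.float64(0.0455), np.float64(0.2101), np.float64(0.0451)] [0.5322 0.0843 0.07  ]
0.083 [[0.5864, 0.1754, 0.083], [0.6191, 0.1447, 0.083], [0.4768, -0.0056, 0.083], [0.4447, 0.025, 0.083]] [np.float64(0.2066), np.float64(0.0448), np.float64(0.207), np.float64(0.0444)] [0.5318 0.0849 0.083 ]
plate [0.56331814 0.19104564 0.082     ]
plate [0.64344744 0.12489881 0.082     ]
```

View pics/ov.png

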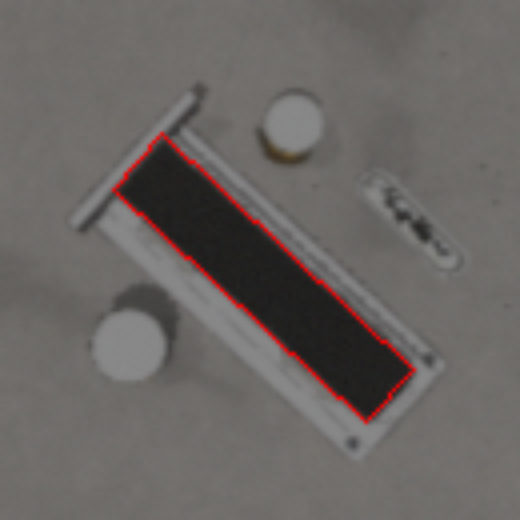

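```bash
cat >> geo.py <<'E'
def axis():
    i=cv2.imread("pics/top0.png");g=cv2.cvtColor(i,cv2.COLOR_BGR2GRAY)
    m=(g<60).astype(np.uint8);m[:150]=0;m[245:]=0;m[:,:225]=0;m[:,315:]=0
    n,l,st,c=cv2.connectedComponentsWithStats(m)
    k=1+np.argmax(st[1:,4]);pts=np.argwhere(l==k)[:,::-1].astype(float)
    P=np.array([back(*p,.07)[:2] for p in pts]);c=P.mean(0)
    d=np.linalg.svd(P-c,full_matrices=False)[2][0]
    if d[1]>0:d=-d
    return c,d
def quat(dirxy,sgn=1):
    from scipy.spatial.transform import Rotation as Ro
    x=np.array([0,0,-1.]);z=sgn*np.array([*dirxy,0]);y=np.cross(z,x)
    q=Ro.from_matrix(np.c_[x,y,z]).as_quat();return np.array([q[3],*q[:3]])
E
python3 - <<'E'
from geo import *
from bench import *
c,d=axis();print(c,d,np.degrees(np.arctan2(d[1],d[0])))
S=c-d*.0845;E=c+d*.0845;print(S,E)
q0=read_state()["joint_positions"]
n=np.array([-d[1],d[0]])
for nm,v in(("along",d),("across",n)):
  for s in(1,-1):
    for p in(S,E):
      j=ik([*p,.25],quat(v,s));print(nm,s,None if j is None else np.round(j,2))
E
```

```text
[0.53213372 0.08412502] [-0.68082483 -0.73244628] -132.908131481219
[0.58966342 0.14601673] [0.47460402 0.02223331]
along 1 [ 0.15  0.64 -0.64  1.54  0.41  1.11 -2.9 ]
along 1 [ 0.38  0.37 -0.57  1.91  0.24  0.93 -2.63]
along -1 [ 0.33  0.76 -0.97  1.53  0.66  1.2   0.07]
along -1 [ 0.58  0.44 -0.84  1.9   0.4   0.97  0.38]
across 1 [ 0.34  0.77 -0.98  1.53  0.67  1.21 -1.51]
across 1 [ 0.54  0.43 -0.79  1.9   0.36  0.96 -1.16]
across -1 [ 0.38  0.82 -1.08  1.53  0.74  1.25  1.58]
across -1 [ 0.73  0.55 -1.07  1.9   0.56  1.04  1.81]
```

```bash
python3 - <<'E'
from geo import *
from bench import *
c,d=axis();S=c-d*.0845;Q=quat(d,-1)
command_gripper(0.0);print(read_state()["t"],read_state()["opening"])
movep([*S,.36],Q);print(read_state()["t"])
move_straight([*S,.173+.105],max_speed=.1)
s=read_state();print(s["t"],s["ee_pos"],S,s["force"])
p=get_image("scene");cv2.imwrite("pics/s1.png",p["img"][100:300,170:400].repeat(3,0).repeat(3,1))
p=get_image("top");cv2.imwrite("pics/t1.png",p["img"][130:280,190:340].repeat(4,0).repeat(4,1))
p=get_image("wrist");cv2.imwrite("pics/w1.png",p["img"])
f=[]
for _ in range(5): wait(.05);f.append(read_state()["force"])
print(np.mean(f,0),np.std(f,0),read_state()["t"])
E
```

```text
1.5667 0.00016920631990234504
4.4167
5.3833 [0.58993283 0.14632586 0.27876328] [0.58966342 0.14601673] [ 0.07931763  0.84991435 -0.02157339]
[-0.05580969  0.15265781 -0.28021887] [0.41547793 0.39799457 0.29017514] 5.7833
```

View pics/s1.png

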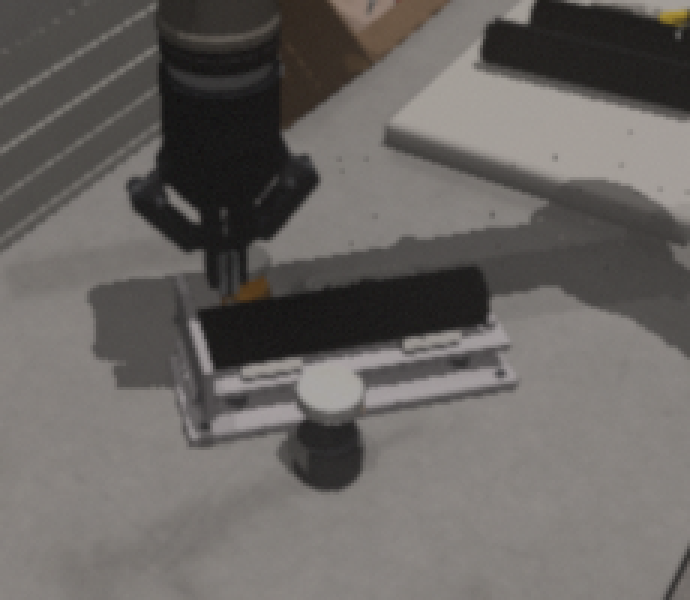

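View pics/w1.png

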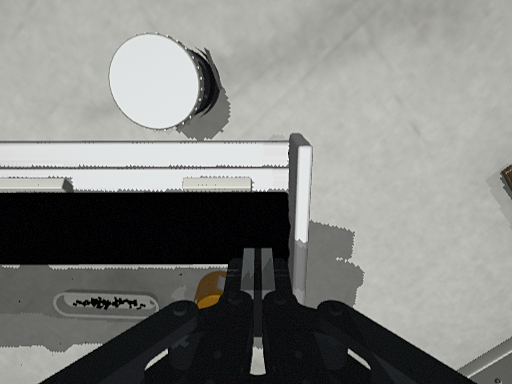

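Scene view: the shut fingers hang over the pipe's plate end, around (230,270) in the crop. Wrist view: the pipe is parallel to the rows, with edges at rows 192 and 265 and its end at column 289. I'll check my axis estimate against this wrist picture.

```bash
python3 - <<'E'
from geo import *
from bench import *
c,d=axis();n=np.array([-d[1],d[0]])
p=get_image("wrist");K2,R2,t2=p["intrinsics"],p["R"],p["t"]
def bk(u,v,z):
    D=R2.T@np.linalg.solve(K2,[u,v,1.]);C=-R2.T@t2
    return (C+D*(z-C[2])/D[2])[:2]
C=-R2.T@t2;print("cam",C)
tn=C[:2]@n-c@n; print("cam lateral offset from axis",tn)
for u in(20,100,200):
  col=p["img"][150:,u].max(1);r=np.where(col<12)[0]+150
  # first run
  run=[r[0]]
  for x in r[1:]:
    if x==run[-1]+1: run.append(x)
    else: break
  e=[(bk(u,v,.0605)-c)@n for v in(run[0]-.5,run[-1]+.5)];print(u,run[0],run[-1],e)
print("end",[(bk(289,230,z)-c)@d for z in(.0605,.083)])
for th in["specimen_start","specimen"]:
  for x in recognise(p,th)[:1]: print(th,x["conf"],x["position"],(x["position"][:2]-c)@d,(x["position"][:2]-c)@n)
print(read_state()["t"])
E
```

```text
cam [0.52873132 0.20203416 0.24786053]
cam lateral offset from axis -0.08276754652315937
20 193 264 [np.float64(-0.02069877324407449), np.float64(0.02879015741347294)]
100 193 217 [np.float64(-0.020693395688138282), np.float64(-0.00438305119514031)]
200 193 199 [np.float64(-0.020686672796641596), np.float64(-0.016206687952868778)]
end [np.float64(-0.10395462185000237), np.float64(-0.10156376950177218)]
specimen_start 0.57 [0.5426, 0.0986, 0.0813] -0.0177278459247192 -0.0021889380917578098
specimen 0.72 [0.616, 0.0688, 0.0242] -0.04587348888425082 0.07186119885878788
5.9333
```

The wrist silhouette puts the axis about 2.8 mm further along +n than the top view does. That is within calibration error, so I'll use +1.2 mm. I'll descend with force averaging, in case the shut fingers reach further than 173 mm.

```bash
cat >> geo.py <<'E'
def line():
    c,d=axis();n=np.array([-d[1],d[0]]);c=c+.0012*n
    return c-d*.0835,c+d*.0845,d
E
python3 - <<'E'
from geo import *
from bench import *
S,E,d=line()
def fz(k=8):
    f=[]
    for _ in range(k): wait(.02);f.append(read_state()["force"][2])
    return np.mean(f)
b=fz(15);print("base",b)
z=.100
while z>.074:
    move_straight([*S,z+.173],max_speed=.04)
    f=fz()-b;s=read_state();print(round(z,4),round(s["ee_pos"][2]-.173,4),round(f,2),round(s["t"],2))
    if f>2.6:break
    z-=.003 if f<.8 else .0015
E
```

```text
base 0.1316508502100878
0.1 0.1 0.12 6.6
0.097 0.097 0.01 6.98
0.094 0.094 -0.02 7.37
0.091 0.091 -0.03 7.75
0.088 0.088 -0.25 8.13
0.085 0.085 -0.04 8.52
0.082 0.0823 1.29 8.9
0.0805 0.0807 1.88 9.28
0.079 0.0792 2.13 9.67
0.0775 0.0776 2.96 10.05
```

Contact came at about 0.083 m as expected, and 2.96 N corresponds to about 5 mm down. Starting the stroke with force checks.

```bash
python3 - <<'E'
from geo import *
from bench import *
S,E,d=line();b=.1
z=.0768
for k in range(1,7):
    p=S+(E-S)*k/6
    move_straight([*p,z+.173],max_speed=.035)
    f=[]
    for _ in range(8): wait(.015);f.append(read_state()["force"])
    f=np.mean(f,0);s=read_state();g=f[2]-b
    print(k,s["ee_pos"].round(4) if hasattr(s["ee_pos"],"round") else s["ee_pos"],f.round(2),round(s["t"],2))
    if k==3: img=get_image("scene")["img"];cv2.imwrite("pics/s2.png",img[100:300,170:400].repeat(3,0).repeat(3,1))
    if g<2.4: z-=.001
    if g>4.8: z+=.001
E
```

```text
1 [0.5706 0.1236 0.2495] [-0.17  0.01  3.31] 11.13
2 [0.5515 0.1031 0.2495] [ 0.24 -0.07  3.76] 12.22
3 [0.5325 0.0826 0.2495] [-0.15  0.06  3.64] 13.3
4 [0.5133 0.0621 0.2495] [0.06 0.32 3.41] 14.43
5 [0.4943 0.0416 0.2495] [0.28 0.04 3.27] 15.52
6 [0.4752 0.0211 0.2495] [0.08 0.34 3.65] 16.6
```

View pics/s2.png

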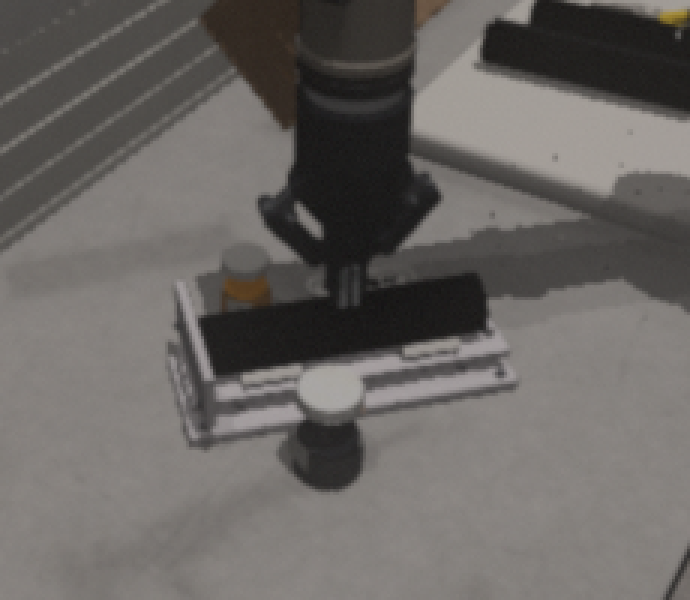

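The mid-stroke picture shows the fingers on the pipe's top at about (345,300) in the crop, with the saddle down. Force stayed steady at 3.3–3.8 N. Lifting off straight up now.

```bash
python3 - <<'E'
from geo import *
from bench import *
S,E,d=line()
move_straight([*E,.173+.10],max_speed=.05)
move_straight([*E,.173+.20],max_speed=.12)
s=read_state();print(s["t"],s["ee_pos"],s["force"])
p=get_image("scene");cv2.imwrite("pics/s3.png",p["img"][100:300,170:400].repeat(3,0).repeat(3,1))
p=get_image("top")
for th in ["jar_large","jar_small","boat","specimen"]:
    print(th,[(x["conf"],x["position"]) for x in recognise(p,th)[:1]])
cv2.imwrite("pics/t3.png",p["img"][130:280,190:340].repeat(4,0).repeat(4,1));print(read_state()["t"])
E
```

```text
18.2 [0.47515742 0.0211847  0.37225572] [-0.70904868  0.14044008 -0.29483616]
jar_large []
jar_small [(0.61, [0.6269, 0.0671, 0.0655])]
boat [(0.67, [0.574, -0.0138, 0.0109])]
specimen [(0.66, [0.551, 0.0978, 0.0767])]
18.5
```

View pics/s3.png

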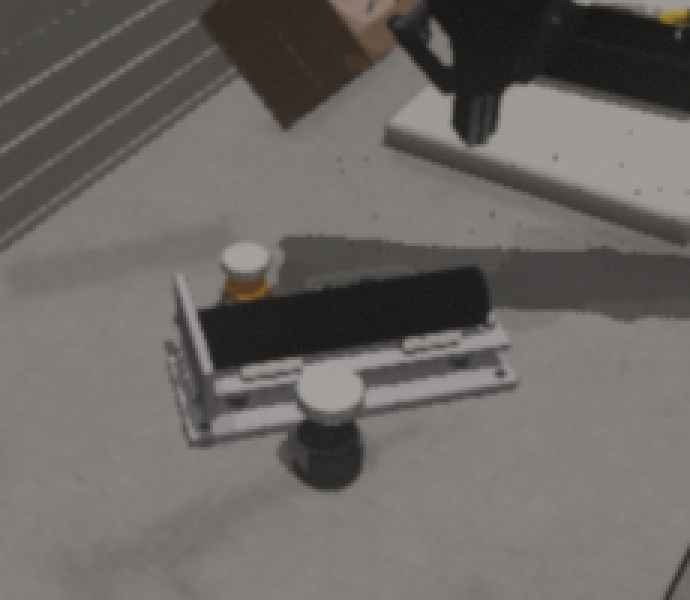

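The fingers are clear of the pipe and the saddle has sprung back up. The pipe, jars and boat are where they were before.

```bash
python3 -c "
from bench import *
sign_off();print(read_state()['t'])"
```

```text
the job is handed in; nothing more can be done
the job is handed in; nothing more can be done
```

I ran the shut fingertips along the pipe's top in one stroke, from about 20 mm inside the stop-plate end to about 20 mm inside the lip end. I then lifted straight off and handed the job in at about 18.5 s; `sign_off()` gives no verdict.

- **Pressure:** contact came at about 83 mm, as expected. At the six checks along the stroke (I paused briefly, still pressed) the downward force was 3.3–3.8 N and the fingertips were steady at 76.5 mm. That puts the saddle about 6 mm down; between checks I had no readings.
- **Afterwards:** the scene picture shows the saddle back up and the pipe, jars and boat apparently unmoved. The detector put the small jar and boat within about 3 mm of their first positions.
- **Checks that disagreed:**
  - The top and wrist cameras differed by about 2.8 mm on the pipe's sideways position. I used a line between them, well inside the 15 mm allowed.
  - In the last top view the detector missed the large jar, so only the scene picture shows it unmoved.
  - That view also placed the pipe's visible middle about 25 mm away from the first reading, towards the stop plate. I put this down to the gripper hiding its lip end, because the scene picture shows the pipe in place.

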